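# Hook out the drawer under the desk unit's ledge

### The arm

A 6-joint arm with a two-finger parallel gripper is mounted at the origin on the work surface. World frame = base frame: x ahead of the robot, y to its left, z up, the work surface at z = 0. Lengths are in m, angles in rad, forces in N, time in s.
With the tool pointing down it reaches from about 0.375 to 0.925 m from the base axis. Payload 5.7 kg.
Tool frame: the origin (TCP) lies at the very end of the fingers, on their centre line; the grasp point (between the pads) lies arm.hold_point_z behind it (arm.hold_point_z is the distance from the TCP to the grasp point, in m); z points along the fingers, y is the line along which they close (so a half turn about z gives the same grasp; the last joint's range is limited). The gripper opens to 85 mm and grips with 20 to 120 N. Pads are 22 mm wide; open, the fingers measure 114 mm over their backs; the gripper's body (76 mm by 85 mm) begins 54 mm behind the grasp point. The pads swing forward as they close: fully open they stand 13 mm farther back than shut.
Start: joints at [-1.308, 0.359, 1.51, -0, 1.272, -0.115], TCP at [0.221, -0.558, 0.231] pointing down, gripper open.
Joint ranges: [-2.97, 2.97], [-1.01, 2.36], [0.21, 2.38], [-0.96, 4.11], [0.2, 2.71], [-2.98, 2.98]. Speed limits (rad/s): [2.39, 2.39, 3.14, 3.14, 3.14, 3.14].

### API

Orientations are given as a 3x3 rotation matrix whose columns are the frame's x, y, z axes.
In Python, from cell import arm gives the robot as it stands.
- The arm moves only by the tool arm_command, never from a script. Its argument "rows" is text: rows parted by semicolons, each of 7 numbers parted by spaces: the turn, a rotation vector about the tool's x, y, z normalised to -1 to 1, where 1 is 1.5 rad, then the shift along the tool's x, y, z normalised to -1 to 1, where 1 is 50 cm, then the opening, from -1 (shut) to 1 (fully open), so that 0 is half open. A call has 1 to 20 rows; each row is the pose to reach, as a shift and turn from the pose commanded when the call began, along the tool's axes at that moment; what a row does not reach only later rows make up. A row lasts 1/8 s, in which the tool goes at most 62.5 mm and 10.7 degrees, less where a joint would pass 70% of its speed; a pose out of reach is approached as far as the arm can. A call with a number of a shift or a turn outside -1 to 1 is refused whole. A call with a gripper value outside its range is refused whole. The fingers move at their own pace and stop on an object; the grip force is fixed at half the most. Time passes only in rows, so rows that repeat a pose let the fingers close. It gives the time, the measured TCP pose, the force, the opening and the grip force at its end, in the units of the state.
- arm.sense(): the state, without advancing time (a new reading comes with each control period).
- arm.camera(name): name is "side" or "top"; returns a dict with "pixels" (420x560x3 uint8, red, green, blue), "intrinsics" (3x3 intrinsics, pixels), "k1" (the pictures are not rectified: a ray, as slopes to the right and down, at radius r is drawn at 1 + k1 r^2 times it, then the intrinsics apply), "camera_from_world" (4x4, takes a point from world to camera coordinates). Camera axes: x right, y up, looking along -z (the intrinsics and any distortion apply to the point x, -y, -z); pixel columns grow to the right and rows downward; lengths in m; the calibration is good to about 2 mm. A picture is of the moment at which its call begins. There is no depth.
- arm.close_job(): hands the job in; it is judged then, once.
Trained networks look in the newest picture that a camera, given by its name, has taken for a name from the list of things; names that differ only in an ending like _2 or _b are one class to them, and where a whole thing is asked for, a point or a joint stands for the part that bears it (a point fixed in the world has none). Each returns a list of dicts, best first, with "confidence" (0 to 1); they miss things now and then, are a little off and sometimes report something else, mostly with a low value. They report only what shows in the picture. A call takes as long as a camera call.
- arm.search_frame(camera, target): "box" ([left, top, right, bottom] in pixels, round what is visible of it).
The state is a dict: "clock": time; "joints": joint angles; "qvel": joint speeds; "joint_efforts": joint torques, N m; "tcp_pos": TCP position; "tcp_rot": TCP orientation; "ft_force": force on the tool from outside, world axes, zero at the start; "torque": the same for the moment, N m; "gripper_width": finger opening in m; "finger_force": force on a finger pad.
Only numpy, scipy, OpenCV 4.12 (cv2) and the standard library are available. Lean on these libraries where they do the work, as an engineer would, in place of code of your own. Each camera call takes 0.05 s, during which the arm holds its last target. There are 200 camera calls.

### The job

The drawer of the low desk unit is opened by a small steel eye that sits out of reach under the unit's overhanging top. Take the hooked rod, reach it under the ledge, feel for the eye and catch it without bending it sideways, and draw the drawer gently all the way out to its stop with the rod; then unhook and lay the rod flat on the bare desk, clear of the unit. Neither the gripper nor the arm may touch the unit, and everything else on the desk stays where it is.

Things in the scene. Friction and masses are not known exactly. Their poses are not given: they have to be found in the camera images.
- riser: low white desk drawer unit with a pale wooden top, fixed, turned about the vertical only; origin on the desk. Its x points into it (its front faces -x), z up. Box: x -50 to 150 mm, y -140 to 140; books on top at x 0 to 150, up to z 165. The rod must never press on the unit, drawer or eye with over 15 N
- ledge (a point): middle of the front edge of the unit's top board, on its underside, 95 mm above the desk; axes as the unit's. The board is 15 mm thick, 280 mm wide (y) and overhangs the drawer's shut face by 90 mm as a free ledge: no legs or walls under it
- drawer_face (a point): middle of the drawer's wooden front face at the eye's height, 55 mm above the desk; moves with the drawer; axes as the unit's. Face 252 mm wide, z 15 to 93 mm. The pull eye stands out from this face at an unreported place: anywhere within 50 mm of this point along y, to be found by feel (or seen)
- eye_line (a point): point 30 mm out (-x) from point drawer_face, 55 mm above the desk, on the line along y where the eye's centre lies (within 50 mm either way). The eye: a closed upright loop of 6 mm steel bar in the unit's x-z plane, its hole open along y, 26 mm (x) by 30 mm high; outside 38 x 42 mm; a thin 14 mm high strip joins it to a 20 mm wide foot on the face
- drawer (a joint): how far the drawer is out, m: 0 shut, 0.09 at its hard stop; starts up to 0.01 out. It runs along the unit's -x with about 2.5 N friction and 12 N per m/s of drag and stays where it is left
- eye_give (a joint): how far the eye is bent sideways on its springy strip, m, along the unit's y; 0 when not touched, springs back at 0.4 N per mm. Beyond 8 mm (about 3 N) either way it is spoiled
- rod: the hooked rod, loose, about 0.18 kg, lying flat. x runs along it towards the hook, z up; origin on its underside under the middle of the handle. Handle: black bar x -55 to 55 mm, 18 wide (y), 24 high; centre of mass about 40 mm ahead of the origin. A straight 8 mm round steel shank, axis 12 mm above the underside, runs from the handle to the hook
- hook (a point): corner of the rod's hook, on the shank's axis, 195 mm ahead of the rod's origin and 12 mm above its underside; axes as the rod's. Here the 8 mm bar turns square into a short straight prong, level, towards the rod's -y (to the right looking from handle to hook); its end is 23 mm from the shank's axis
- mouse: black computer mouse on the rubber pad, 37 mm high, origin under it; leave alone
- mug: white mug, 76 mm wide, 75 mm high, origin under it; leave alone
- notebook: grey notebook, 212 x 152 x 14 mm, origin under its middle; leave alone
- stapler: stapler, 130 x 34 x 40 mm, origin under its middle; leave alone
- calculator: grey calculator, 150 x 78 x 15 mm, origin under its middle; leave alone
- tape: roll of clear tape lying flat, 56 mm wide, 19 mm high, beside the unit's ledge; leave alone
- eraser: white eraser, 50 x 22 x 14 mm, by the tape in front of the unit; leave alone

How it is judged:
On the way, in this order (a step that is already met when the one before it is completed fails the run):
1. the rod is lifted off the desk, the drawer still where it was (height (world z) of rod above 0.03 m and value of joint drawer below 0.02 m), for 0.2 s.
2. the drawer is half out and under way while the rod pulls on it (value of joint drawer between 0.03 and 0.075 m and contact force between rod and riser above 0.5 N), for 0.1 s.
3. the drawer is out to its stop (value of joint drawer above 0.086 m), for 0.2 s.
At the end, for the whole second after the job is handed in: the drawer is at least 85 of its 90 mm out; the rod lies flat (within 6 mm in height and 0.08 rad) and still on the desk, touching no part of the unit, its handle middle and its hook both at least 5 mm outside the front or side edges of the unit's top board seen from above (value of joint drawer above 0.085 m and contact force between rod and riser below 0.05 N and height (world z) of rod between -0.004 and 0.006 m and angle between rod's own z axis and vertical below 0.08 rad and linear speed of rod below 0.02 m/s and (x of rod in the frame of riser below -0.145 m or y of rod in the frame of riser above 0.145 m or y of rod in the frame of riser below -0.145 m) and (x of hook in the frame of riser below -0.145 m or y of hook in the frame of riser above 0.145 m or y of hook in the frame of riser below -0.145 m)).
It fails at once if the eye is bent sideways by more than 8 mm (value of joint eye_give above 0.008 m or value of joint eye_give below -0.008 m).
It fails at once if the rod presses on the unit, its drawer or eye with more than 15 N (contact force between rod and riser above 15 N).
It fails at once if the gripper or arm touches the unit, its drawer or eye (contact force between any of the fingers, the arm and riser above 0.5 N).
It fails at once if another thing on the desk is moved by more than 20 mm (distance of any of mouse, mug, notebook, stapler, calculator, tape, eraser from where it was at the start of the episode above 0.02 m).
It also fails if it takes over 72 s, if anything falls off the work surface, if the arm or the gripper's body presses on something with over 40 N, if the wrist force passes 120 N, or if a joint passes its speed limit or range.

## Working session

There is one attempt and no reset: what is moved stays moved. The work goes in short steps, Python scripts to look and compute and a tool call to move; the robot and the scene stay as the last step left them, time stands still between calls to the robot, and variables do not carry over. Pictures are saved under pics/ and viewed, at most 10 in all, crops included, and the job is handed in when it is done.

Besides the shell and the picture viewer there is one more tool, called as a command line: name --argument value ..., lists and objects as JSON in quotes. arm_command: Moves the arm, as the interface text tells. Scaled input: -1 to 1 covers 50 cm each way for a shift and 1.5 rad each way for a turn. Its arguments: {"type":"object","properties":{"rows":{"type":"string"}},"required":["rows"]}

```bash
ls; mkdir -p pics
python3 - <<'E'
from cell import arm
import cv2,json
s=arm.sense();print({k:(v if not hasattr(v,'tolist') else v.tolist()) for k,v in s.items()}); print(arm.hold_point_z)
for c in("top","side"):
    d=arm.camera(c);cv2.imwrite(f"pics/{c}0.png",d["pixels"][:,:,::-1]);print(c,d["intrinsics"],d["k1"],d["camera_from_world"])
    for t in("rod","riser","drawer_face","hook","eye_line"):
        try:print(t,[(b["box"],b["confidence"]) for b in arm.search_frame(c,t)[:2]])
        except Exception as e:print(t,e)
E
```

```text
pics
{'clock': 0.0, 'joints': [-1.308087948948546, 0.35950223422242567, 1.511467662770227, 1.0695242476614227e-05, 1.2725154304077297, -0.11505879021235886], 'qvel': [0.0003074504587703362, -0.0007851291756978918, 0.0007528942268710851, 1.5791398184921923e-05, -8.480681611735294e-05, 0.00015200291915261073], 'joint_efforts': [0.0006465915794251487, -52.760539054870605, -27.86109745502472, -9.367914572067093e-05, 0.01317713496973738, -9.74761263705659e-06], 'tcp_pos': [0.2211426153071351, -0.55700090200593, 0.23044184640434323], 'tcp_rot': [[0.9294917406672315, 0.36884261148292274, -0.00048164910255960177], [0.3688428558389015, -0.929489966254686, 0.0018303902496135274], [0.0002274379116155918, -0.0018789854497139678, -0.9999982088412337]], 'ft_force': [0.7911198784931889, 0.1384870268980027, -0.24322531888044618], 'torque': [-0.004736256405929362, 0.0027814649559349076, -0.014325773969574287], 'finger_force': 0.0, 'gripper_width': 0.08556678300039343}
0.0187
top [[402.32175067   0.         281.03662554]
 [  0.         402.32175067 204.49865488]
 [  0.           0.           1.       
[... 389 characters left out ...]
6.3, 283.6, 381.8, 305.2], 0.72)]
side [[437.47308499   0.         280.65676962]
 [  0.         437.47308499 212.00314914]
 [  0.           0.           1.        ]] -0.058310794612508515 [[-0.93835362  0.34494914  0.02241824  0.59681939]
 [-0.182162   -0.54856262  0.81602454 -0.0333815 ]
 [ 0.29378477  0.76163583  0.57758235 -1.44753963]
 [ 0.          0.          0.          1.        ]]
rod [([283.1, 199.9, 323.2, 247.3], 0.78), ([228.8, 172.7, 255.2, 200.5], 0.3)]
riser [([264.3, 247.9, 433.2, 399.0], 0.74), ([381.4, 266.9, 393.6, 278.6], 0.26)]
drawer_face [([282.4, 201.2, 323.6, 247.9], 0.67), ([264.1, 248.2, 425.6, 398.1], 0.44)]
hook [([280.8, 199.5, 320.2, 248.0], 0.83)]
eye_line []
```

View pics/top0.png

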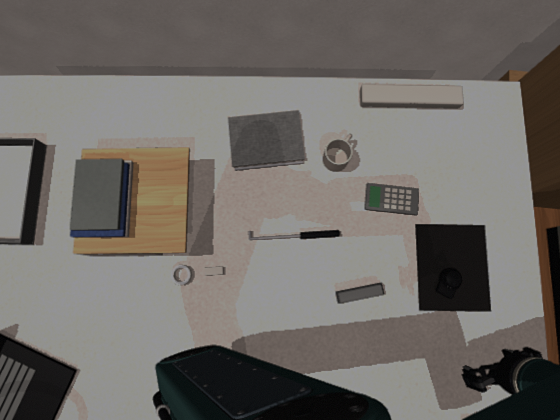

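View pics/side0.png

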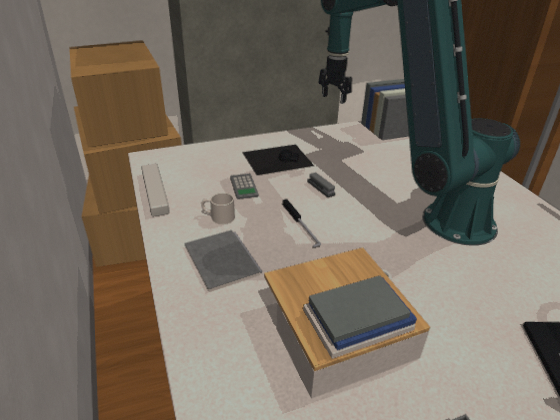

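The top view shows the board's front edge at about column 188 (rows 148–252), facing right. The rod lies at (250–340, 235), its hook on the left with the prong pointing up. The tape is at (183,274) and the eraser at (215,271).

```bash
cat > h.py <<'E'
import numpy as np,cv2
from cell import arm
def ray(d,uv):
    K=np.array(d["intrinsics"]);T=np.array(d["camera_from_world"]);k=d["k1"]
    p=np.array([(uv[0]-K[0,2])/K[0,0],(uv[1]-K[1,2])/K[1,1]]);q=p.copy()
    for _ in range(20):q=p/(1+k*(q@q))
    return -T[:3,:3].T@T[:3,3], T[:3,:3].T@np.array([q[0],-q[1],-1])
def pt(d,uv,z):
    o,v=ray(d,uv);return o+v*(z-o[2])/v[2]
def proj(d,P):
    K=np.array(d["intrinsics"]);T=np.array(d["camera_from_world"]);c=T[:3,:3]@np.array(P)+T[:3,3]
    q=np.array([c[0],-c[1]])/-c[2];q=q*(1+d["k1"]*(q@q));return K[:2,:2]@q+K[:2,2]
E
python3 - <<'E'
from h import *
d=arm.camera("top");im=d["pixels"][:,:,::-1]
a=cv2.resize(im[140:290,65:235],None,fx=4.4,fy=4,interpolation=cv2.INTER_CUBIC)
b=cv2.resize(im[220:250,240:350],(800,218),interpolation=cv2.INTER_CUBIC)
cv2.imwrite("pics/board.png",cv2.resize(im[140:290,65:235],(680,600),interpolation=cv2.INTER_CUBIC));cv2.imwrite("pics/rod.png",b)
for uv in[(189,148),(187,252),(75,254)]:print(uv,pt(d,uv,.11).round(4))
for uv in[(250,239),(340,233.5)]:print(uv,pt(d,uv,.012).round(4))
for n in("tape","eraser","stapler","mug","notebook"):
  r=arm.search_frame("top",n);
  if r:
    x=r[0]["box"];print(n,r[0]["confidence"],pt(d,x[:2],.01)[:2].round(3),pt(d,x[2:],.01)[:2].round(3))
E
```

```text
(189, 148) [0.7267 0.126  0.11  ]
(187, 252) [0.4511 0.1142 0.11  ]
(75, 254) [0.4403 0.4017 0.11  ]
(250, 239) [ 0.4971 -0.0361  0.012 ]
(340, 233.5) [ 0.5166 -0.2868  0.012 ]
tape 0.61 [0.415 0.167] [0.364 0.124]
eraser 0.49 [0.421 0.089] [0.388 0.037]
stapler 0.91 [ 0.382 -0.269] [ 0.326 -0.398]
mug 0.6 [ 0.8   -0.243] [ 0.699 -0.315]
notebook 0.84 [0.883 0.036] [ 0.701 -0.188]
```

View pics/board.png

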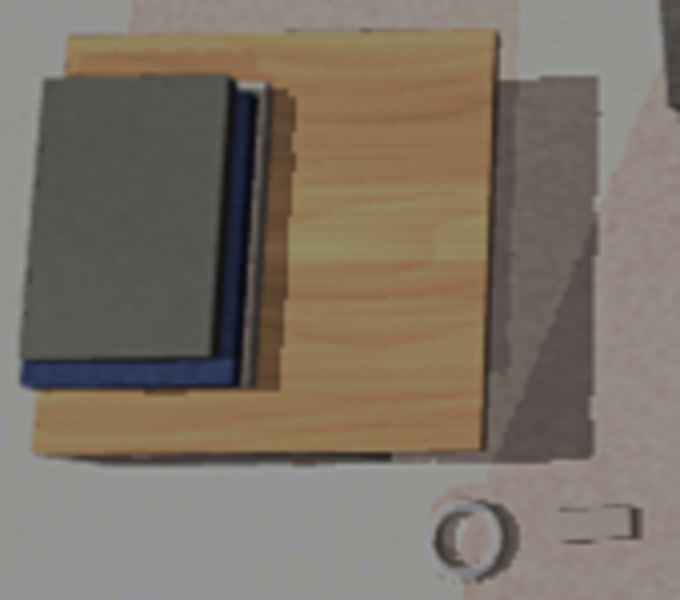

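View pics/rod.png

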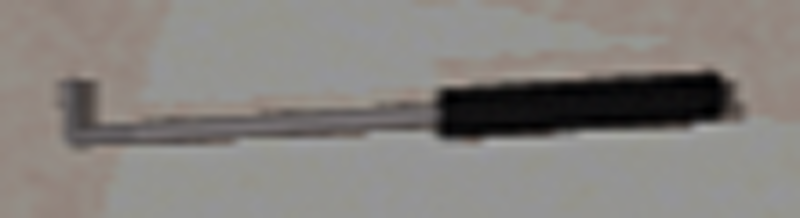

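The board corners are at full-image pixels (189.3,148), (186.5,252.5), (73.3,253.8) and (81.8,149.5). The rod's hook corner is at about (250.7,238.3), and its handle axis runs from (300.5,235.5) to (339.3,233.2).

```bash
cat >> h.py <<'E'
# measured scene
from types import SimpleNamespace as NS
def scene(d):
    A=pt(d,(189.25,148),.11)[:2];B=pt(d,(186.5,252.5),.11)[:2];C=pt(d,(73.25,253.75),.11)[:2];D=pt(d,(81.75,149.5),.11)[:2]
    u=(A-B);ey=-u/np.linalg.norm(u);ex=np.array([-ey[1],ey[0]])*-1  # ex = into unit
    ex=np.array([ey[1],-ey[0]])
    o=(A+B)/2+.14*ex
    return NS(A=A,B=B,C=C,D=D,ex=ex,ey=ey,o=o)
def move(s,P,yaw=None):
    "normalised row to go to world P with yaw (tool down) from state s"
    R=np.array(s["tcp_rot"]);sh=R.T@(np.array(P)-s["tcp_pos"])/.5
    if yaw is None: rv=np.zeros(3)
    else:
        G=np.array([[np.cos(yaw),np.sin(yaw),0],[np.sin(yaw),-np.cos(yaw),0],[0,0,-1]])
        rv=cv2.Rodrigues(R.T@G)[0].ravel()/1.5
    return np.r_[rv,sh].round(4)
E
python3 - <<'E'
from h import *
d=arm.camera("top");S=scene(d)
print(S,np.linalg.norm(S.A-S.B),np.linalg.norm(S.B-S.C),np.linalg.norm(S.A-S.D),"yaw ex",np.arctan2(S.ex[1],S.ex[0]))
h=pt(d,(250.7,238.3),.012)[:2];m=pt(d,(299.1,236),.012)[:2];e=pt(d,(339.3,233.2),.020)[:2];f=pt(d,(300.5,235.5),.02)[:2]
for a,b in((h,m),(f,e),(h,e)):v=a-b if a is h else a-b;print(np.linalg.norm(v),np.arctan2(v[1],v[0]))
v=h-e;v/=np.linalg.norm(v);o=h-.195*v;print("hook",h,"origin",o,"mid handle",(e+f)/2)
g=o+.02*v
s=arm.sense();y=np.arctan2(v[1],v[0])
print(g,move(s,[*g,.12],y),move(s,[*g,.003],y))
E
```

```text
namespace(A=array([0.72668427, 0.12530938]), B=array([0.44977066, 0.11543843]), C=array([0.44081015, 0.40632125]), D=array([0.71906595, 0.41556878]), ex=array([-0.03562372,  0.99936527]), ey=array([-0.99936527, -0.03562372]), o=array([0.58324015, 0.26028504])) 0.2770894834113672 0.2910208032398006 0.2903593609352011 yaw ex 1.6064275820932212
0.13500982740443684 1.6351142127946563
0.10775450122722498 1.6462733278728914
0.24634797661250238 1.6412440839637572
hook [ 0.49909884 -0.03803099] origin [ 0.51282479 -0.23254731] mid handle [ 0.51237651 -0.23004406]
[ 0.511417   -0.21259692] [-0.     -0.     -0.8423  0.7939 -0.4275  0.2226] [-0.     -0.     -0.8423  0.7939 -0.4275  0.4566]
```

arm_command --rows "0 0 -0.842 0.794 -0.4275 0.22 0;0 0 -0.842 0.794 -0.4275 0.22 0;0 0 -0.842 0.794 -0.4275 0.22 0;0 0 -0.842 0.794 -0.4275 0.22 0;0 0 -0.842 0.794 -0.4275 0.22 0;0 0 -0.842 0.794 -0.4275 0.22 0;0 0 -0.842 0.794 -0.4275 0.22 0;0 0 -0.842 0.794 -0.4275 0.22 0;0 0 -0.842 0.794 -0.4275 0.22 0;0 0 -0.842 0.794 -0.4275 0.22 0;0 0 -0.842 0.794 -0.4275 0.22 0"

```text
clock: 2.33
tcp_pos: [0.511, -0.2136, 0.1217]
tcp_rot: [[-0.068, 0.998, 0.0], [0.998, 0.068, -0.0], [-0.0, 0.0, -1.0]]
ft_force: [0.6, -0.2, -0.7]
gripper_width: 0.0427
finger_force: 0.0
```

Run:
```python
from h import *
s=arm.sense();print(s["tcp_pos"],s["clock"],s["ft_force"],s["torque"],move(s,[.5114,-.2126,.003],1.641))
```

```text
[ 0.5110148  -0.21362643  0.12165039] 2.325 [ 0.59489026 -0.15359555 -0.74634365] [-0.04960522 -0.04211649 -0.01969707] [ 2.000e-04  3.000e-04 -1.100e-03  2.100e-03  8.000e-04  2.373e-01]
```

arm_command --rows "0 0 0 0.002 0.001 0.1 0;0 0 0 0.002 0.001 0.18 0;0 0 0 0.002 0.001 0.22 0;0 0 0 0.002 0.001 0.234 0;0 0 0 0.002 0.001 0.234 0;0 0 0 0.002 0.001 0.234 -1;0 0 0 0.002 0.001 0.234 -1;0 0 0 0.002 0.001 0.234 -1;0 0 0 0.002 0.001 0.234 -1;0 0 0 0.002 0.001 0.234 -1"

```text
clock: 3.58
tcp_pos: [0.5128, -0.2121, 0.0056]
tcp_rot: [[-0.07, 0.998, 0.002], [0.998, 0.07, -0.001], [-0.001, 0.002, -1.0]]
ft_force: [-1.5, 0.1, 7.2]
gripper_width: 0.0165
finger_force: 59.7
```

arm_command --rows "0 0 0 0 0 -0.03 -1;0 0 0 0 0 -0.08 -1;0 0 0 0 0 -0.12 -1;0 0 0 0 0 -0.12 -1;0 0 0 0 0 -0.12 -1"

```text
clock: 4.2
tcp_pos: [0.5115, -0.2112, 0.0641]
tcp_rot: [[-0.07, 0.998, -0.0], [0.998, 0.07, 0.0], [0.0, -0.0, -1.0]]
ft_force: [0.2, 0.0, -1.6]
gripper_width: 0.0167
finger_force: 58.8
```

Run:
```python
from h import *
s=arm.sense();print(s["tcp_pos"],s["clock"],s["ft_force"],s["torque"],s["gripper_width"])
for c,x,y,w,h in(("top",240,190,110,70),("side",250,170,100,90)):
    d=arm.camera(c);i=d["pixels"][y:y+h,x:x+w,::-1];k=500/w;cv2.imwrite(f"pics/l{c}.png",cv2.resize(i,None,fx=k,fy=k,interpolation=cv2.INTER_CUBIC))
a=cv2.imread("pics/ltop.png");b=cv2.imread("pics/lside.png");o=np.zeros((800,500,3),np.uint8)
a=cv2.resize(a,(400,int(a.shape[0]*.8)));b=cv2.resize(b,(400,int(b.shape[0]*.8)));H=max(len(a),len(b))
o=np.zeros((H,800,3),np.uint8);o[:len(a),:400]=a;o[:len(b),400:]=b;cv2.imwrite("pics/lift.png",o)
```

```text
[ 0.51154483 -0.21124458  0.06414272] 4.2 [ 0.22715519  0.02210879 -1.6377337 ] [-0.07626482  0.00869481  0.00735053] 0.01673855971324084
```

View pics/lift.png

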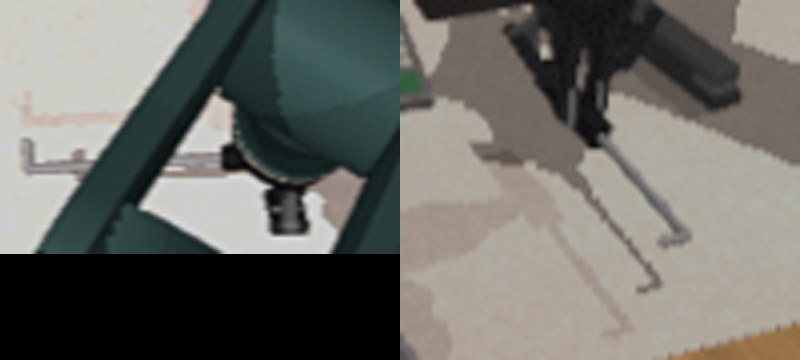

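The rod is held level. Its hook corner is at top-image pixel (247.7,236.8) and side-image pixel (321.5,229.5).

Run:
```python
from h import *
t=arm.camera("top");sd=arm.camera("side")
print(pt(t,(247.7,236.75),.0705))
o1,v1=ray(t,(247.7,236.75));o2,v2=ray(sd,(321.5,229.5))
A=np.c_[v1,-v2];k=np.linalg.lstsq(A,o2-o1,rcond=None)[0];print(o1+k[0]*v1,o2+k[1]*v2)
print(proj(sd,[.499,-.036,.0705]),proj(t,[.499,-.036,.0705]))
s=arm.sense();ty=1.602;ex=np.array([np.cos(ty),np.sin(ty)]);ey=np.array([-ex[1],ex[0]])
S=scene(t);o=(S.A+S.B)/2+.14*ex;print("unit o",o,ex,ey)
```

```text
[ 0.49683383 -0.03481053  0.0705    ]
[ 0.49736067 -0.03437916  0.0657247 ] [ 0.49671351 -0.0340046   0.06568714]
[320.63717608 227.96307335] [248.17603216 235.94104472]
unit o [0.58385966 0.26030575] [-0.03119861  0.9995132 ] [-0.9995132  -0.03119861]
```

```bash
cat >> h.py <<'E'
YU=1.602;EX=np.array([np.cos(YU),np.sin(YU)]);EY=np.array([-EX[1],EX[0]]);O=np.array([.58386,.26031])
def tcp(hx,hy,z=.050):return [*(O+(hx-.176)*EX+(hy-.0017)*EY),z]
def hook(s):
    r=np.array(s["tcp_pos"])[:2]-O;return np.array([r@EX+.176,r@EY+.0017,s["tcp_pos"][2]+.005]).round(4)
def rep():
    s=arm.sense();print("t",s["clock"],"hook",hook(s),"F",np.round(s["ft_force"],2),"T",np.round(s["torque"],3),"w",round(s["gripper_width"],4));return s
E
python3 - <<'E'
from h import *
s=rep()
for hx in(-.17,-.085):print(tcp(hx,.084),move(s,tcp(hx,.084),YU))
E
```

```text
t 4.4 hook [-0.293   0.089   0.0685] F [ 0.52  0.02 -2.39] T [-0.12  -0.066  0.005] w 0.0164
[np.float64(0.5123947822199624), np.float64(-0.08808921447622668), 0.05] [-0.001  -0.0007  0.0258  0.2453  0.0195  0.0271]
[np.float64(0.5097429003890379), np.float64(-0.0031305920606365745), 0.05] [-0.001  -0.0007  0.0258  0.4152  0.0261  0.0273]
```

arm_command --rows "0 0 0.026 0.08 0.019 0.027 -1;0 0 0.026 0.16 0.019 0.027 -1;0 0 0.026 0.22 0.0195 0.027 -1;0 0 0.026 0.245 0.0195 0.027 -1;0 0 0.026 0.245 0.0195 0.027 -1;0 0 0.026 0.245 0.0195 0.027 -1"

```text
clock: 5.15
tcp_pos: [0.5136, -0.0896, 0.0508]
tcp_rot: [[-0.031, 1.0, 0.001], [1.0, 0.031, -0.0], [-0.0, 0.001, -1.0]]
ft_force: [-0.4, -0.5, -1.6]
gripper_width: 0.0166
finger_force: 58.7
```

Run:
```python
from h import *
s=rep();print(move(s,tcp(-.085,.084),YU))
```

```text
t 5.15 hook [-0.1716  0.0828  0.0558] F [-0.39 -0.51 -1.64] T [-0.061 -0.067  0.031] w 0.0166
[ 0.0005  0.0003 -0.0004  0.1732 -0.0025  0.0016]
```

arm_command --rows "0 0 0 0.04 -0.002 0 -1;0 0 0 0.08 -0.002 0 -1;0 0 0 0.12 -0.002 0 -1;0 0 0 0.155 -0.002 0 -1;0 0 0 0.172 -0.002 0 -1;0 0 0 0.172 -0.002 0 -1;0 0 0 0.172 -0.002 0 -1"

```text
clock: 6.02
tcp_pos: [0.5096, -0.0031, 0.0509]
tcp_rot: [[-0.031, 1.0, 0.0], [1.0, 0.031, -0.0], [-0.0, 0.0, -1.0]]
ft_force: [0.3, 0.4, -1.9]
gripper_width: 0.0166
finger_force: 58.7
```

Run:
```python
from h import *
s=rep();print(move(s,tcp(-.085,.084),YU))
import time
for i in range(3):
  arm.camera("top");rep()
```

```text
t 6.025 hook [-0.0849  0.0842  0.0559] F [ 0.31  0.41 -1.88] T [-0.075 -0.049 -0.029] w 0.0166
[ 0.0002  0.0001 -0.0002 -0.0002  0.0003  0.0017]
t 6.075 hook [-0.085   0.0842  0.0558] F [ 0.85 -0.13 -1.7 ] T [-0.038  0.012 -0.008] w 0.0163
t 6.125 hook [-0.0851  0.0842  0.0558] F [ 0.15 -0.08 -1.43] T [-0.048 -0.021  0.041] w 0.0168
t 6.175 hook [-0.0851  0.0842  0.0558] F [ 0.36 -0.5  -1.55] T [-0.078 -0.011  0.004] w 0.0168
```

```bash
cat > f.py <<'E'
from h import *
def avg(n=5):
    F=[];T=[]
    for i in range(n):
        s=arm.sense();F.append(s["ft_force"]);T.append(s["torque"])
        if i<n-1:arm.camera("top")
    print("t",round(s["clock"],2),"hook",hook(s),"F",np.mean(F,0).round(2),"T",np.mean(T,0).round(3))
avg()
E
python3 f.py
```

```text
t 6.38 hook [-0.0848  0.0844  0.0558] F [-0.06 -0.21 -2.09] T [-0.06   0.     0.002]
```

arm_command --rows "0 0 0 0 0.006 0 -1;0 0 0 0 0.012 0 -1;0 0 0 0 0.012 0 -1"

```text
clock: 6.75
tcp_pos: [0.5159, -0.0025, 0.0509]
tcp_rot: [[-0.031, 1.0, 0.001], [1.0, 0.031, 0.0], [0.0, 0.001, -1.0]]
ft_force: [-0.1, -0.1, -1.0]
gripper_width: 0.0171
finger_force: 58.7
```

```bash
python3 f.py
```

```text
t 6.95 hook [-0.0845  0.0785  0.0558] F [-0.01  0.   -1.62] T [-0.035 -0.005  0.025]
```

arm_command --rows "0 0 0 0 0.006 0 -1;0 0 0 0 0.012 0 -1;0 0 0 0 0.012 0 -1"

```text
clock: 7.32
tcp_pos: [0.522, -0.0024, 0.0509]
tcp_rot: [[-0.031, 1.0, 0.001], [1.0, 0.031, 0.0], [0.0, 0.001, -1.0]]
ft_force: [-0.4, -0.7, -2.0]
gripper_width: 0.0165
finger_force: 58.7
```

```bash
python3 f.py
```

```text
t 7.53 hook [-0.0845  0.0725  0.0558] F [-0.02 -0.32 -1.8 ] T [-0.046 -0.001  0.004]
```

arm_command --rows "0 0 0 0 0.006 0 -1;0 0 0 0 0.012 0 -1;0 0 0 0 0.012 0 -1"

```text
clock: 7.9
tcp_pos: [0.5279, -0.0022, 0.0509]
tcp_rot: [[-0.031, 1.0, 0.001], [1.0, 0.031, 0.0], [0.0, 0.001, -1.0]]
ft_force: [0.0, 0.5, -1.8]
gripper_width: 0.0168
finger_force: 58.7
```

```bash
python3 f.py
```

```text
t 8.1 hook [-0.0845  0.0665  0.0558] F [-0.44 -0.16 -1.32] T [-0.017 -0.003 -0.005]
```

arm_command --rows "0 0 0 0 0.006 0 -1;0 0 0 0 0.012 0 -1;0 0 0 0 0.012 0 -1"

```text
clock: 8.48
tcp_pos: [0.5339, -0.002, 0.0509]
tcp_rot: [[-0.031, 1.0, 0.001], [1.0, 0.031, 0.0], [0.0, 0.001, -1.0]]
ft_force: [0.2, 0.2, -2.2]
gripper_width: 0.0164
finger_force: 58.7
```

```bash
python3 f.py
```

```text
t 8.68 hook [-0.0845  0.0605  0.0558] F [ 0.27  0.43 -1.96] T [-0.05  -0.01  -0.008]
```

arm_command --rows "0 0 0 0 0.006 0 -1;0 0 0 0 0.012 0 -1;0 0 0 0 0.012 0 -1"

```text
clock: 9.05
tcp_pos: [0.5399, -0.0018, 0.0509]
tcp_rot: [[-0.031, 1.0, 0.001], [1.0, 0.031, 0.0], [0.0, 0.001, -1.0]]
ft_force: [-0.0, -0.9, -1.9]
gripper_width: 0.0166
finger_force: 58.7
```

```bash
python3 f.py
```

```text
t 9.25 hook [-0.0845  0.0545  0.0558] F [-0.18 -0.21 -1.63] T [-0.043 -0.003 -0.011]
```

arm_command --rows "0 0 0 0 0.006 0 -1;0 0 0 0 0.012 0 -1;0 0 0 0 0.012 0 -1"

```text
clock: 9.62
tcp_pos: [0.5459, -0.0016, 0.0509]
tcp_rot: [[-0.031, 1.0, 0.001], [1.0, 0.031, 0.0], [0.0, 0.001, -1.0]]
ft_force: [-0.2, 0.1, -2.0]
gripper_width: 0.0166
finger_force: 58.7
```

```bash
python3 f.py
```

```text
t 9.82 hook [-0.0845  0.0485  0.0558] F [-0.    0.21 -2.  ] T [-0.054  0.013 -0.021]
```

arm_command --rows "0 0 0 0 0.006 0 -1;0 0 0 0 0.012 0 -1;0 0 0 0 0.012 0 -1"

```text
clock: 10.2
tcp_pos: [0.5519, -0.0014, 0.0509]
tcp_rot: [[-0.031, 1.0, 0.001], [1.0, 0.031, 0.0], [0.0, 0.001, -1.0]]
ft_force: [-0.2, -0.4, -1.7]
gripper_width: 0.0163
finger_force: 58.7
```

```bash
python3 f.py
```

```text
t 10.4 hook [-0.0845  0.0425  0.0558] F [-0.34  0.15 -1.52] T [-0.036  0.016  0.002]
```

arm_command --rows "0 0 0 0 0.006 0 -1;0 0 0 0 0.012 0 -1;0 0 0 0 0.012 0 -1"

```text
clock: 10.78
tcp_pos: [0.5573, -0.0012, 0.0507]
tcp_rot: [[-0.031, 1.0, -0.001], [1.0, 0.031, 0.0], [0.0, -0.001, -1.0]]
ft_force: [-1.4, -0.5, -1.2]
gripper_width: 0.0166
finger_force: 58.8
```

```bash
python3 f.py
```

```text
t 10.97 hook [-0.0845  0.0366  0.0557] F [-0.7  -0.13 -1.74] T [-0.041  0.179  0.186]
```

arm_command --rows "0 0 0 0 -0.009 0 -1;0 0 0 0 -0.009 0 -1;0 0 0 -0.01 -0.009 0 -1;0 0 0 -0.02 -0.009 0 -1;0 0 0 -0.03 -0.009 0 -1;0 0 0 -0.036 -0.009 0 -1"

```text
clock: 11.72
tcp_pos: [0.5535, -0.0197, 0.0508]
tcp_rot: [[-0.031, 1.0, 0.0], [1.0, 0.031, 0.0], [0.0, 0.0, -1.0]]
ft_force: [-0.8, 2.6, -1.7]
gripper_width: 0.0166
finger_force: 58.8
```

```bash
python3 f.py
```

```text
t 11.93 hook [-0.103   0.0407  0.0559] F [-0.51  1.07 -1.45] T [ 0.173 -0.01   0.   ]
```

arm_command --rows "0 0 0 -0.012 0 0 -1;0 0 0 -0.024 0 0 -1;0 0 0 -0.036 0 0 -1;0 0 0 -0.048 0 0 -1;0 0 0 -0.06 0 0 -1;0 0 0 -0.07 0 0 -1"

```text
clock: 12.68
tcp_pos: [0.5545, -0.0548, 0.0508]
tcp_rot: [[-0.031, 1.0, -0.0], [1.0, 0.031, 0.0], [0.0, -0.0, -1.0]]
ft_force: [-0.6, 3.7, -1.5]
gripper_width: 0.0166
finger_force: 58.8
```

```bash
python3 f.py
```

```text
t 12.88 hook [-0.1382  0.0407  0.0559] F [-0.04  0.92 -1.85] T [ 0.112 -0.017 -0.003]
```

arm_command --rows "0 0 0 -0.012 0 0 -1;0 0 0 -0.024 0 0 -1;0 0 0 -0.036 0 0 -1;0 0 0 -0.048 0 0 -1;0 0 0 -0.058 0 0 -1"

```text
clock: 13.5
tcp_pos: [0.5554, -0.0838, 0.0508]
tcp_rot: [[-0.031, 1.0, -0.0], [1.0, 0.031, 0.0], [0.0, -0.0, -1.0]]
ft_force: [-0.3, 2.7, -2.9]
gripper_width: 0.0165
finger_force: 58.8
```

```bash
python3 f.py
python3 - <<'E'
from h import *
d=arm.camera("top");i=d["pixels"][140:280,150:290,::-1];cv2.imwrite("pics/p1.png",cv2.resize(i,(600,600),interpolation=cv2.INTER_CUBIC))
E
```

```text
t 13.7 hook [-0.1672  0.0406  0.0559] F [-0.36  0.59 -1.97] T [ 0.129 -0.023 -0.023]
```

View pics/p1.png

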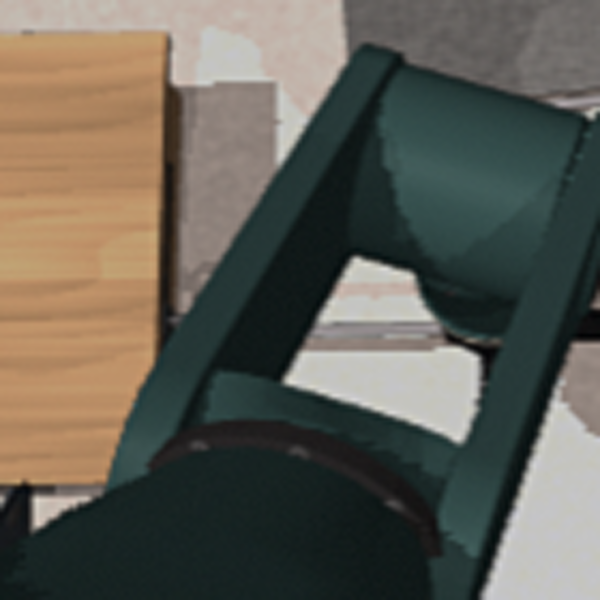

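The arm hides the hook in this picture, but the pull force shows it is still engaged. I'll approach the stop slowly.

arm_command --rows "0 0 0 -0.006 0 0 -1;0 0 0 -0.012 0 0 -1;0 0 0 -0.016 0 0 -1;0 0 0 -0.018 0 0 -1"

```text
clock: 14.25
tcp_pos: [0.5557, -0.0924, 0.0508]
tcp_rot: [[-0.031, 1.0, -0.0], [1.0, 0.031, 0.0], [0.0, -0.0, -1.0]]
ft_force: [0.0, 2.5, -2.1]
gripper_width: 0.0164
finger_force: 58.8
```

```bash
python3 f.py
```

```text
t 14.45 hook [-0.1757  0.0408  0.0558] F [ 0.2   1.95 -1.69] T [0.287 0.013 0.018]
```

arm_command --rows "0 0 0 -0.002 0 0 -1;0 0 0 -0.004 0 0 -1"

```text
clock: 14.7
tcp_pos: [0.5557, -0.0942, 0.0508]
tcp_rot: [[-0.031, 1.0, -0.0], [1.0, 0.031, 0.0], [0.0, -0.0, -1.0]]
ft_force: [0.0, 3.6, -1.7]
gripper_width: 0.0166
finger_force: 58.8
```

```bash
python3 f.py
```

```text
t 14.9 hook [-0.1776  0.0408  0.0558] F [-0.17  2.41 -1.47] T [ 0.331 -0.007 -0.003]
```

arm_command --rows "0 0 0 -0.001 0 0 -1;0 0 0 -0.002 0 0 -1"

```text
clock: 15.15
tcp_pos: [0.5556, -0.0949, 0.0507]
tcp_rot: [[-0.031, 1.0, -0.0], [1.0, 0.031, 0.001], [0.001, -0.0, -1.0]]
ft_force: [0.5, 5.5, -2.0]
gripper_width: 0.0166
finger_force: 58.8
```

```bash
python3 f.py
```

```text
t 15.35 hook [-0.1782  0.0411  0.0557] F [-0.07  5.56 -1.82] T [0.751 0.035 0.036]
```

arm_command --rows "0 0 0 0.005 0 0 -1;0 0 0 0.01 0 0 -1;0 0 0 0.016 0 0 -1;0 0 0 0.016 0 0 -1;0 0 0 0.016 0 0 -1"

```text
clock: 15.98
tcp_pos: [0.5556, -0.0874, 0.0508]
tcp_rot: [[-0.031, 1.0, 0.0], [1.0, 0.031, -0.0], [-0.0, 0.0, -1.0]]
ft_force: [-0.5, -0.0, -1.6]
gripper_width: 0.0168
finger_force: 58.8
```

```bash
python3 f.py
```

```text
t 16.18 hook [-0.1706  0.0409  0.0558] F [ 0.01  0.11 -1.4 ] T [-0.033 -0.009  0.016]
```

Contact is released and the prong is near mid-hole. Next I slide it sideways out of the eye, checking partway.

arm_command --rows "0 0 0 0 -0.01 0 -1;0 0 0 0 -0.018 0 -1;0 0 0 0 -0.018 0 -1"

```text
clock: 16.55
tcp_pos: [0.5458, -0.0875, 0.0507]
tcp_rot: [[-0.031, 1.0, -0.001], [1.0, 0.031, 0.0], [0.0, -0.001, -1.0]]
ft_force: [-0.2, -0.2, -1.4]
gripper_width: 0.0165
finger_force: 58.8
```

```bash
python3 f.py
```

```text
t 16.75 hook [-0.1706  0.0497  0.0559] F [ 0.17 -0.02 -1.43] T [-0.033  0.002 -0.005]
```

arm_command --rows "0 0 0 0 -0.012 0 -1;0 0 0 0 -0.024 0 -1;0 0 0 0 -0.04 0 -1;0 0 0 0 -0.044 0 -1;0 0 0 0 -0.044 0 -1;0 0 0 -0.03 -0.044 0 -1;0 0 0 -0.08 -0.044 0 -1;0 0 0 -0.16 -0.044 0 -1;0 0 0 -0.22 -0.044 0 -1;0 0 0 -0.24 -0.044 0 -1;0 0 0 -0.24 -0.044 0 -1"

```text
clock: 18.12
tcp_pos: [0.5282, -0.2089, 0.0507]
tcp_rot: [[-0.03, 1.0, 0.0], [1.0, 0.03, 0.0], [0.0, 0.0, -1.0]]
ft_force: [-0.6, 0.6, -2.3]
gripper_width: 0.0165
finger_force: 58.8
```

```bash
python3 f.py
python3 - <<'E'
from h import *
d=arm.camera("top");cv2.imwrite("pics/p2.png",cv2.resize(d["pixels"][120:300,140:380,::-1],(800,600),interpolation=cv2.INTER_CUBIC))
E
```

```text
t 18.32 hook [-0.2894  0.0722  0.0557] F [-0.1   0.24 -1.52] T [-0.031  0.005 -0.021]
```

View pics/p2.png

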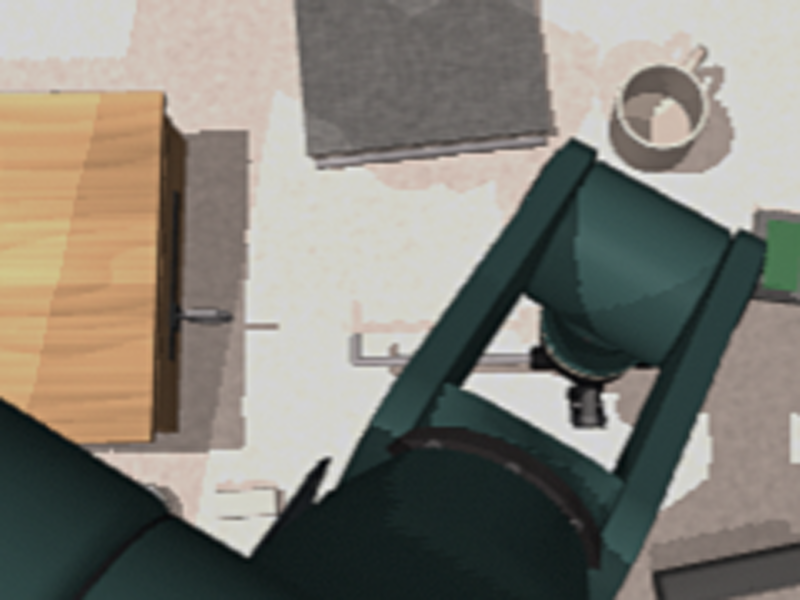

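The drawer is fully out with the eye clear at (205,315), and the rod is free with its hook corner at (355,358). Next I lower it.

arm_command --rows "0 0 0 0 0 0.03 -1;0 0 0 0 0 0.06 -1;0 0 0 0 0 0.078 -1;0 0 0 0 0 0.085 -1;0 0 0 0 0 0.088 -1;0 0 0 0 0 0.09 -1;0 0 0 0 0 0.09 -1"

```text
clock: 19.25
tcp_pos: [0.5284, -0.2083, 0.0061]
tcp_rot: [[-0.031, 1.0, 0.0], [1.0, 0.031, -0.0], [-0.0, 0.0, -1.0]]
ft_force: [0.1, 0.9, -1.9]
gripper_width: 0.0166
finger_force: 58.8
```

```bash
python3 f.py
```

```text
t 19.45 hook [-0.2906  0.0717  0.0111] F [-0.24 -0.06 -1.53] T [-0.049  0.007  0.023]
```

Not yet touching, so 1.5 mm lower, then release to half open and rise.

arm_command --rows "0 0 0 0 0 0.002 -1;0 0 0 0 0 0.003 -1;0 0 0 0 0 0.003 -1;0 0 0 0 0 0.003 -0.3;0 0 0 0 0 0.003 0;0 0 0 0 0 0.003 0;0 0 0 0 0 0.003 0;0 0 0 0 0 0.003 0;0 0 0 0 0 -0.03 0;0 0 0 0 0 -0.1 0;0 0 0 0 0 -0.2 0;0 0 0 0 0 -0.3 0;0 0 0 0 0 -0.3 0"

```text
clock: 21.08
tcp_pos: [0.5314, -0.2098, 0.1613]
tcp_rot: [[-0.031, 0.999, 0.009], [1.0, 0.031, -0.005], [-0.005, 0.009, -1.0]]
ft_force: [0.6, -0.0, -0.3]
gripper_width: 0.043
finger_force: 0.0
```

Run:
```python
from h import *
rep()
d=arm.camera("top");sd=arm.camera("side")
a=cv2.resize(d["pixels"][120:300,170:380,::-1],(400,343));b=cv2.resize(sd["pixels"][160:300,200:350,::-1],(400,373),interpolation=cv2.INTER_CUBIC)
o=np.zeros((373,800,3),np.uint8);o[:343,:400]=a;o[:,400:]=b;cv2.imwrite("pics/end.png",o)
```

```text
t 21.075 hook [-0.2923  0.0688  0.1663] F [ 0.65 -0.03 -0.34] T [ 0.024 -0.019 -0.03 ] w 0.043
```

View pics/end.png

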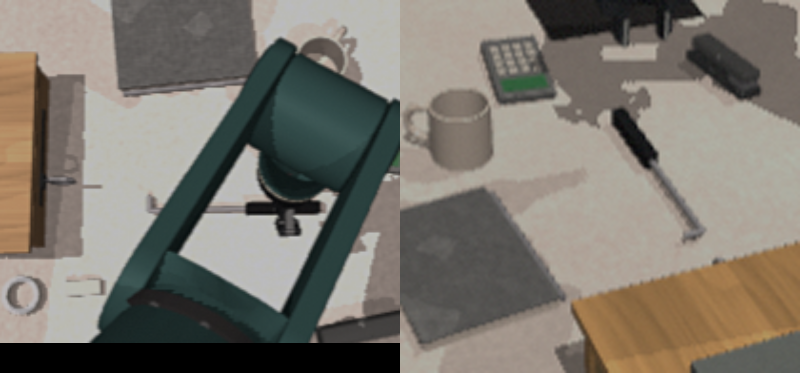

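The rod lies flat on the bare desk with its hook at (152,208) in the left half. The drawer is out and everything else is in place, so I'm handing in.

```bash
python3 -c "
from cell import arm
print(arm.close_job())"
```

```text
the job is handed in; nothing more can be done
None
```

The job is handed in: the drawer was pulled out to its stop with the rod, the rod was unhooked and laid flat on the desk clear of the unit, and nothing else appeared moved in the last pictures; no verdict was returned.

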